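# Tighten the clasp press nut between its cheeks

### The job

Tighten the hex nut of the little clasp press with the ring spanner: seat the ring on the nut, turn clockwise as far as the press's two cheeks allow, lift, swing back, reseat and turn again until the nut comes up against its stop and is firmly snug, but do not force it past that. Do not ram the cheeks or touch the nut with the fingers; then take the spanner off and lay it flat on the beading mat well clear of the press, leaving the jar, bangle and loose clasp alone.

Things in the scene. Friction and masses are not known exactly. Their poses are not given: they have to be found in the camera images.
- spanner_handle (a point): Grasp point of the loose ring spanner lying flat on the mat: near the middle of its black block grip (20 mm wide, 30 mm tall, 70 mm long, from 80 to 150 mm from the ring's centre), 110 mm from the ring's centre and 15 mm above the underside. x points along the handle to the ring, z up. Between ring and grip a steel bar 12 mm wide, 16 mm tall. About 0.32 kg (varies).
- spanner_ring (a point): Centre of the spanner's steel ring, at its underside. Ring 16 mm tall, 52 mm over its outer corners, with a through hexagonal hole 31.5 mm across flats; one flat faces the handle, so hole corners lie 30, 90, 150.. degrees from the x axis. x points away from the handle, z up. Seated, it rests on the press's strap and has about 5 degrees of free play either way on the nut.
- nut_top (a point): Centre of the top face of the dark steel hex nut: 30 mm across flats, 12 mm tall, top 4 mm bevelled, standing on the press's flat strap. x points at a corner of the hexagon, the others follow each 60 degrees. The stud, 18 mm thick, stands 6 mm above it. A seated spanner's underside is 12 mm below this point.
- nut (a joint): Turn of the nut (rad) on the thread, growing clockwise seen from above (tightening); it turns stiffly at about 0.2 N m throughout and stops hard at 2.6, where the strap is fully down. It starts 1.65 to 2.2 rad short of that.
- stud (a joint): Elastic clockwise twist of the stud (rad), which carries nut and all: 12 N m per rad of tightening torque, so about 0.017 while the nut is being run down. Firmly snug is 0.5 N m or more (0.042) with the nut at its stop; above 1.5 N m (0.125) the stud is overstrained.
- press: The clasp press, fixed on the mat; origin under the stud, at the underside of its grey base (150 mm wide, from 75 mm behind to 115 mm ahead of the stud along x, 14 mm thick, underside 4 mm above the table). The strap, 54 mm wide, its top 44 mm above the table, runs along +x; the spanner's handle must point along -x, between the cheeks.
- cheeks: The press's two upright grey cheeks (10 mm thick, from 32 to 72 mm from the stud's axis, tops 74 mm above the table), same frame as the press. They stop the spanner's bar when it is 47 degrees (0.82 rad) to either side of the press's -x direction; beyond 72 mm from the stud nothing stands in the handle's way.
- board: Fixed beading board: felt mat 520 x 940 mm, 4 mm thick, so its top is 4 mm above the table, in a 14 mm high frame; origin at the centre of its underside.
- bangle: Bystander: plain brass bangle 64 mm across, 12 mm high, lying flat; origin at the centre of its underside.
- bead_jar: Bystander: small amber jar with steel cap, 48 mm across, 55 mm tall; origin at the centre of its underside.
- clasp: Bystander: loose brass box clasp 45 x 28 x 9 mm; origin at the centre of its underside.
Not all that is in view belongs to the job. Of the things that look like the part that bears spanner_handle, the larger one is meant.

How it is judged:
On the way, in this order (a step that is already met when the one before it is completed fails the run):
1. the spanner's ring is fully down on the nut before the nut is home (horizontal distance between spanner_ring and nut_top below 0.004 m and z of spanner_ring in the frame of nut_top below -0.009 m and angle between spanner_ring's own z axis and vertical below 0.15 rad and value of joint nut below 2 rad), for 0.1 s.
2. with the spanner on the nut, the nut is at its stop and firmly snug (0.5 N m or more) (horizontal distance between spanner_ring and nut_top below 0.005 m and z of spanner_ring in the frame of nut_top below -0.007 m and value of joint nut above 2.55 rad and value of joint stud above 0.04 rad), for 0.1 s.
At the end, for the whole second after the job is handed in: The nut is at its stop (within 0.06 rad), and the spanner lies flat (within 0.1 rad) and at rest on the mat, its ring more than 120 mm from the nut and nothing of it on the press (value of joint nut above 2.54 rad and horizontal distance between spanner_ring and nut_top above 0.12 m and height (world z) of spanner_ring below 0.009 m and height (world z) of spanner_handle below 0.025 m and angle between spanner_ring's own z axis and vertical below 0.1 rad and linear speed of spanner below 0.02 m/s and contact force between spanner and press below 0.1 N and contact force between spanner and board above 1 N); the robot touches nothing.
It fails at once if the stud is overstrained (more than 1.5 N m on the nut, either way) (value of joint stud above 0.125 rad or value of joint stud below -0.125 rad).
It fails at once if the spanner rams a cheek with more than 25 N (contact force between spanner and cheeks above 25 N).
It fails at once if the fingers touch the nut (contact force between the fingers and nut above 1 N).
It fails at once if the jar, bangle or loose clasp is moved more than 15 mm (distance of any of bangle, bead_jar, clasp from where it was at the start of the episode above 0.015 m).
It also fails if it takes over 72 s, if anything falls off the work surface, if the arm or the gripper's body presses on something with over 40 N, if the wrist force passes 120 N, or if a joint passes its speed limit or range.

### The arm

A 6-joint arm with a two-finger parallel gripper is mounted at the origin on the work surface. World frame = base frame: x ahead of the robot, y to its left, z up, the work surface at z = 0. Lengths are in m, angles in rad, forces in N, time in s.
With the tool pointing down it reaches from about 0.225 to 0.875 m from the base axis. Payload 3.4 kg.
Tool frame: the origin (TCP) lies between the finger pads; the fingertips stand 8 mm ahead of it and the grasp point (between the pads) lies 11 mm behind it; z points along the fingers, y is the line along which they close (so a half turn about z gives the same grasp; the last joint's range is limited). The gripper opens to 85 mm and grips with 20 to 120 N. Pads are 22 mm wide; open, the fingers measure 114 mm over their backs; the gripper's body (76 mm by 85 mm) begins 54 mm behind the grasp point. The pads swing forward as they close: fully open they stand 13 mm farther back than shut.
Start: joints at [1.186, 0.276, 1.505, -0, 1.361, -0.121], TCP at [0.15, 0.555, 0.208] pointing down, gripper open.
Joint ranges: [-2.89, 2.89], [-0.75, 2.08], [0.22, 2.7], [-1.18, 4.32], [0.11, 2.71], [-2.7, 2.7]. Speed limits (rad/s): [2.57, 2.57, 3.14, 3.14, 3.14, 3.14].

### API

Orientations are given as a unit quaternion [w, x, y, z].
In Python, from rig import manip gives the robot as it stands.
- The arm moves only by the tool move_arm, never from a script. Its argument "deltas" is a list that holds one entry, the list of rows, each a list of 5 numbers: the shift along the tool's x, y, z normalised to -1 to 1, where 1 is 80 cm, then the turn about the tool's z normalised to -1 to 1, where 1 is 120 degrees, then the closure, from -1 (fully open) to 1 (shut). In form: [[[tx, ty, tz, twist, grip], ...]]. A call has 1 to 12 rows; each row is the pose to reach, as a shift and turn from the pose commanded when the call began, along the tool's axes at that moment; what a row does not reach only later rows make up. A row lasts 1/10 s, in which the tool goes at most 50 mm and 8.59 degrees, less where a joint would pass 70% of its speed; a pose out of reach is approached as far as the arm can. A call with a number of a shift or a turn outside -1 to 1 is refused whole. A call with a gripper value outside its range is refused whole. The fingers move at their own pace and stop on an object; "squeeze" is the grip in N (left out, the last holds). Time passes only in rows, so rows that repeat a pose let the fingers close. It gives the time, the measured TCP pose, the force, the opening and the grip force at its end, in the units of the state.
- manip.get_state(): the state, without advancing time (a new reading comes with each control period).
- manip.get_image(name): name is "scene" or "top" or "wrist"; returns the picture (480x640x3 uint8, red, green, blue); there is no depth.
- manip.camera_params(name): a dict with "fx", "fy", "cx", "cy" (pixels), "dist" ([k1, k2, p1, p2, k3] as OpenCV has them; the pictures are not rectified), "R" (3x3) and "t" (3): a world point X has camera coordinates R X + t; the wrist camera has in their place "tool_from_camera" (4x4, takes a point from camera to tool coordinates, whose origin is the TCP and whose axes are the flange's). Camera axes: x right, y down, z forward; pixel columns grow to the right and rows downward; lengths in m; the calibration is good to about 2 mm. A picture is of the moment at which its call begins: read the wrist's pose just before it. camera_params takes no time and is no camera call.
- manip.sign_off(): hands the job in; it is judged then, once.
The state is a dict: "clock": time; "qpos": joint angles; "qd": joint speeds; "effort": joint torques, N m; "position": TCP position; "ee_rot": TCP orientation; "contact_force": force on the tool from outside, world axes, zero at the start; "moment": the same for the moment, N m; "width": finger opening in m; "gripper_force": force on a finger pad.
Only numpy, scipy, OpenCV 4.12 (cv2) and the standard library are available. Lean on these libraries where they do the work, as an engineer would, in place of code of your own. Each camera call takes 0.05 s, during which the arm holds its last target. There are 200 camera calls.

## Working session

There is one attempt and no reset: what is moved stays moved. The work goes in short steps, Python scripts to look and compute and a tool call to move; the robot and the scene stay as the last step left them, time stands still between calls to the robot, and variables do not carry over. Pictures are saved under pics/ and viewed, at most 10 in all, crops included, and the job is handed in when it is done.

Besides the shell and the picture viewer there is one more tool, called after "Request:" in YAML: its name, and indented under it one key for each argument. move_arm: Moves the arm, as the interface text tells. Scaled input: -1 to 1 covers 80 cm each way for a shift and 120 degrees each way for a turn. Its arguments: {"type":"object","properties":{"deltas":{"type":"array","items":{"type":"array","items":{"type":"array","items":{"type":"number","minimum":-1,"maximum":1}}}},"squeeze":{"type":"number"}},"required":["deltas"]}

```bash
mkdir -p pics; ls; cat > h.py <<'E'
import numpy as np, cv2
from rig import manip
from scipy.spatial.transform import Rotation as R
def shot(n,f):
    s=manip.get_state(); im=manip.get_image(n); cv2.imwrite('pics/'+f,im[:,:,::-1]); return s,im
def pose(s):
    q=s['ee_rot']; return np.array(s['position']),R.from_quat([q[1],q[2],q[3],q[0]]).as_matrix()
def ray(n,uv,s=None):
    c=manip.camera_params(n); K=np.array([[c['fx'],0,c['cx']],[0,c['fy'],c['cy']],[0,0,1]])
    p=cv2.undistortPoints(np.array(uv,float).reshape(-1,1,2),K,np.array(c['dist'])).reshape(-1,2)
    d=np.c_[p,np.ones(len(p))]
    if n=='wrist':
        T=np.array(c['tool_from_camera']);P,M=pose(s)
        return P+M@T[:3,3], d@(M@T[:3,:3]).T
    Rm=np.array(c['R']);return -Rm.T@np.array(c['t']), d@Rm
def onz(n,uv,z,s=None):
    o,d=ray(n,uv,s); z=np.broadcast_to(z,len(d)); return o+d*((z-o[2])/d[:,2])[:,None]
E
python3 - <<'E'
from h import *
s,im=shot('top','top0.png'); print(s)
shot('scene','scene0.png')
for n in('top','scene','wrist'):print(manip.camera_params(n))
E
```

```text
pics
{'clock': 0.0, 'qpos': array([ 1.18597253e+00,  2.76612948e-01,  1.50618319e+00, -2.24017997e-05,
        1.36070673e+00, -1.21018079e-01]), 'qd': array([ 0.00128636, -0.00029805, -0.00042908, -0.00049462, -0.00064025,
        0.00074867]), 'effort': array([-4.06329837e-04, -4.16780519e+01, -2.45801336e+01, -2.06949803e-04,
        1.12537615e-02,  9.42892399e-06]), 'position': array([0.14973174, 0.55454149, 0.20740959]), 'ee_rot': array([-2.28395150e-04,  1.31518325e-01,  9.91313279e-01, -9.27460622e-04]), 'contact_force': array([-0.0574689 ,  1.04025147, -0.77676757]), 'moment': array([-0.03330562,  0.03417811, -0.00612118]), 'gripper_force': 0.0, 'width': 0.08534534084426178}
{'fx': 453.46481599268935, 'fy': 453.46481599268935, 'cx': 315.0497075808939, 'cy': 237.75657168145474, 'dist': array([0.02154854, 0.        , 0.        , 0.        , 0.        ]), 'R': array([[-1.06179057e-02, -9.99943627e-01,  5.58750819e-05],
       [-9.75681091e-01,  1.03480393e-02, -2.18950511e-01],
       [ 2.18937590e-01, -2.37931214e-03, -9.75735964e-01]]), 't': array([-0.01863135,  0.46581739,  
[... 242 characters left out ...]
239344],
       [ 0.68377691,  0.21329887, -0.69781998],
       [-0.66715225, -0.20461262, -0.71626919]]), 't': array([ 0.15160569, -0.29869296,  1.48363889])}
{'fx': 368.4280861148615, 'fy': 368.4280861148615, 'cx': 314.98472483017184, 'cy': 238.2863167105054, 'dist': array([0.00712689, 0.        , 0.        , 0.        , 0.        ]), 'tool_from_camera': array([[ 7.75515707e-04, -9.61264413e-01, -2.75626789e-01,
         7.06610840e-02],
       [ 9.99999644e-01,  8.37239339e-04, -1.06277591e-04,
        -6.91758911e-05],
       [ 3.32926456e-04, -2.75626608e-01,  9.61264720e-01,
        -1.66432107e-01],
       [ 0.00000000e+00,  0.00000000e+00,  0.00000000e+00,
         1.00000000e+00]])}
```

View pics/top0.png

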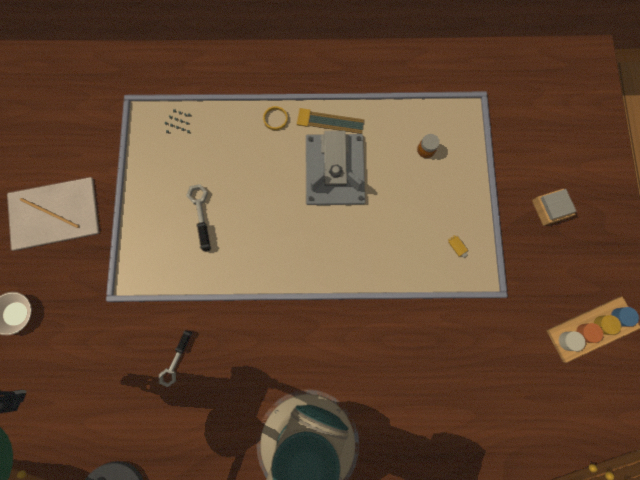

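View pics/scene0.png

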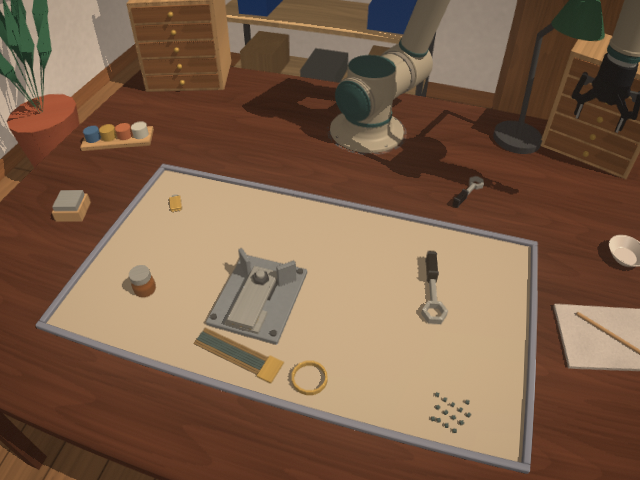

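The top view shows the mat spanner with its ring at (198,192) and its grip at about (204,236). The press nut is at (336,170), with the handle side facing the robot. The smaller look-alike spanner, at (175,358), is off the board.

```bash
python3 - <<'E'
from h import *
im=cv2.imread('pics/top0.png')
p=onz('top',[(198,192),(204,236),(336,169),(275,119),(330,122),(429,148),(458,246)],[.02,.034,.056,.01,.01,.05,.01]);print(p.round(3))
P,M=pose(manip.get_state());print(P,M.round(3))
E
```

```text
[[ 0.594  0.271  0.02 ]
 [ 0.477  0.247  0.034]
 [ 0.638 -0.077  0.056]
 [ 0.798  0.079  0.01 ]
 [ 0.788 -0.067  0.01 ]
 [ 0.694 -0.312  0.05 ]
 [ 0.45  -0.378  0.01 ]]
[0.14974871 0.55460242 0.2075158 ] [[-0.965  0.261 -0.001]
 [ 0.261  0.965 -0.002]
 [ 0.    -0.002 -1.   ]]
```

Request:
move_arm:
  deltas:
    - [[-0.522,-0.254,0,-0.2225,-1],[-0.522,-0.254,0,-0.2225,-1],[-0.522,-0.254,0,-0.2225,-1],[-0.522,-0.254,0,-0.2225,-1],[-0.522,-0.254,0,-0.2225,-1],[-0.522,-0.254,0,-0.2225,-1],[-0.522,-0.254,0,-0.2225,-1],[-0.522,-0.254,0,-0.2225,-1],[-0.522,-0.254,0,-0.2225,-1],[-0.522,-0.254,0,-0.2225,-1],[-0.522,-0.254,0,-0.2225,-1],[-0.522,-0.254,0,-0.2225,-1]]

```text
clock: 1.3
position: [0.4999, 0.2497, 0.2077]
ee_rot: [-0.001, -0.1, 0.995, 0.0]
contact_force: [-0.4, 0.4, -1.2]
width: 0.0856
gripper_force: 0.0
```

```bash
python3 - <<'E'
from h import *
s,im=shot('wrist','w1.png'); P,M=pose(s);print(s['clock'],P.round(4),M.round(3),s['qpos'].round(3))
E
```

```text
1.3 [0.4999 0.2497 0.2077] [[-0.98  -0.199 -0.002]
 [-0.199  0.98   0.   ]
 [ 0.002  0.001 -1.   ]] [ 3.380e-01  2.530e-01  1.539e+00  1.000e-03  1.351e+00 -1.433e+00]
```

View pics/w1.png

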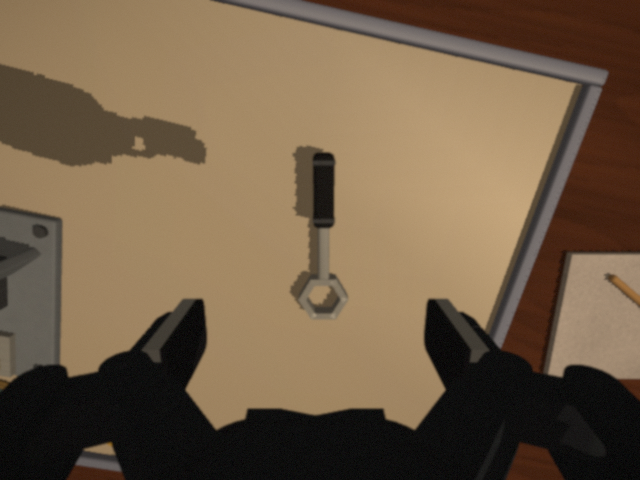

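The wrist view shows the grip as the dark block at x≈323, y 153–227, and the ring hole at (323,297). I'll measure both by mask.

```bash
cat >> h.py <<'E'
def spanner(f,s,roi,zg,zr):
    im=cv2.imread('pics/'+f); x0,y0,x1,y1=roi; c=im[y0:y1,x0:x1]
    dark=(c.max(2)<45).astype(np.uint8)
    n,l,st,ce=cv2.connectedComponentsWithStats(dark); i=1+np.argmax(st[1:,4])
    ys,xs=np.where(l==i); g=onz('wrist',np.c_[xs+x0,ys+y0],zg,s)[:,:2]
    (cx,cy),wh,a=cv2.minAreaRect(g.astype(np.float32)*1000)
    sat=cv2.cvtColor(c,cv2.COLOR_BGR2HSV)[:,:,1]
    steel=((sat<70)&(c.max(2)>50)).astype(np.uint8)
    n,l,st,ce=cv2.connectedComponentsWithStats(steel); i=1+np.argmax(st[1:,4])
    cs,h=cv2.findContours((l==i).astype(np.uint8),cv2.RETR_CCOMP,cv2.CHAIN_APPROX_NONE)
    hs=[k for j,k in enumerate(cs) if h[0][j][3]>=0]; k=max(hs,key=cv2.contourArea).reshape(-1,2)+[x0,y0]
    q=onz('wrist',k,zr,s)[:,:2].astype(np.float32)*1000
    m=cv2.moments(q); rc=np.array([m['m10'],m['m01']])/m['m00']
    print('grip',cx,cy,wh,a,'ring',rc,'hole area mm2',m['m00'], 'holepix',cv2.contourArea(k.astype(np.int32)))
    d=rc-[cx,cy];print('dist',np.hypot(*d),'yaw',np.degrees(np.arctan2(d[1],d[0])))
    return np.array([cx,cy]),rc
E
python3 - <<'E'
from h import *
s=manip.get_state()
spanner('w1.png',s,(285,140,365,325),.034,.020)
E
```

```text
grip 480.499267578125 254.5802459716797 (50.27957534790039, 17.025083541870117) 11.610343933105469 ring [589.07652974 277.13731657] hole area mm2 718.6584475394338 holepix 603.0
dist 110.89564145107774 yaw 11.736325993608865
```

Request:
move_arm:
  deltas:
    - [[0.0234,0.0109,0.06,-0.002,-1],[0.0234,0.0109,0.12,-0.002,-1],[0.0234,0.0109,0.18,-0.002,-1],[0.0234,0.0109,0.225,-0.002,-1],[0.0234,0.0109,0.2409,-0.002,-1],[0.0234,0.0109,0.2409,-0.002,1],[0.0234,0.0109,0.2409,-0.002,1],[0.0234,0.0109,0.2409,-0.002,1],[0.0234,0.0109,0.2409,-0.002,1],[0.0234,0.0109,0.2409,-0.002,1],[0.0234,0.0109,0.2409,-0.002,1],[0.0234,0.0109,0.2409,-0.002,1]]
  squeeze: 80

```text
clock: 2.55
position: [0.4802, 0.2549, 0.0159]
ee_rot: [0.0, -0.103, 0.995, 0.0]
contact_force: [0.8, 0.2, 0.5]
width: -0.0001
gripper_force: 0.0
```

```bash
python3 - <<'E'
from h import *
s,im=shot('wrist','w2.png'); t,it=shot('top','t2.png');c=cv2.imread('pics/t2.png')[160:280,130:290]
c=cv2.resize(c,(640,480),interpolation=cv2.INTER_CUBIC);w=cv2.resize(cv2.imread('pics/w2.png'),(800-640+0,120))
cv2.imwrite('pics/c2.png',c)
E
```

```text
(no output)
```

View pics/w2.png

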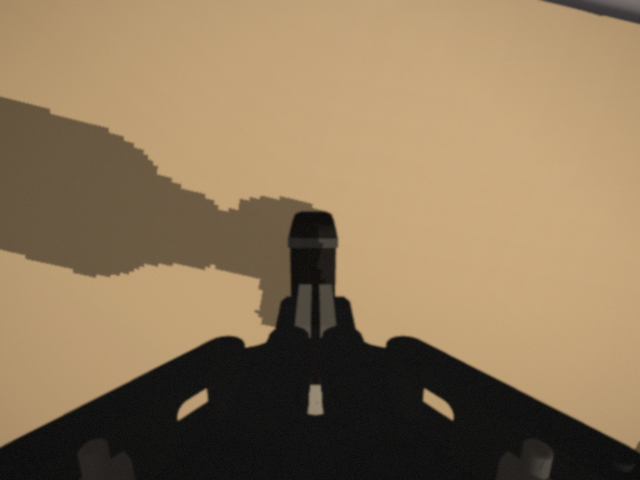

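The wrist view shows the grip end at (313,225) with the fingers apparently shut over or around it. I'll check from outside.

```bash
python3 - <<'E'
from h import *
s,im=shot('scene','s2.png');print(s['width'],s['gripper_force'],s['contact_force'],s['position'])
a=cv2.resize(cv2.imread('pics/s2.png')[200:350,350:500],(400,400),interpolation=cv2.INTER_CUBIC)
b=cv2.resize(cv2.imread('pics/t2.png')[170:270,150:250],(400,400),interpolation=cv2.INTER_CUBIC)
cv2.imwrite('pics/c2.png',np.hstack([a,b]))
E
```

```text
0.0002667259913492688 0.0 [ 0.27613493  0.15081889 -0.11604355] [0.48009972 0.25482741 0.01568743]
```

View pics/c2.png

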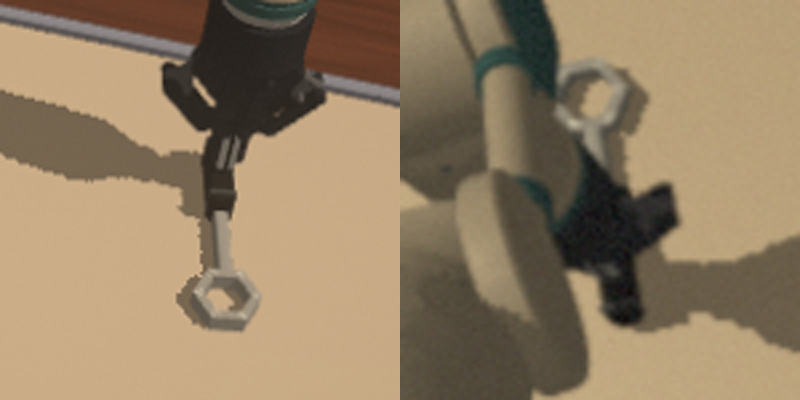

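The fingers shut above the grip with no contact. In the wrist view the fingertips sit about 25–30 mm farther back than the stated TCP geometry. I'll reopen, go lower in steps while watching the force, and check.

Request:
move_arm:
  deltas:
    - [[0,0,0,0,-1],[0,0,0,0,-1],[0,0,0,0,-1],[0,0,0,0,-1],[0,0,0,0,-1],[0,0,0.005,0,-1],[0,0,0.01,0,-1],[0,0,0.012,0,-1],[0,0,0.012,0,-1]]

```text
clock: 3.6
position: [0.4796, 0.2547, 0.0055]
ee_rot: [-0.001, -0.103, 0.995, -0.0]
contact_force: [0.3, 0.4, 0.2]
width: 0.0854
gripper_force: 0.0
```

```bash
python3 - <<'E'
from h import *
s,im=shot('wrist','w3.png');print(s['clock'],s['width'],s['contact_force'],s['position'])
t,_=shot('scene','s3.png')
a=cv2.resize(cv2.imread('pics/s3.png')[200:350,350:500],(400,400),interpolation=cv2.INTER_CUBIC)
b=cv2.resize(cv2.imread('pics/w3.png')[180:480,170:470],(400,400))
cv2.imwrite('pics/c3.png',np.hstack([a,b]))
E
```

```text
3.6 0.08537121139951066 [0.26149683 0.40404697 0.21782394] [0.47964205 0.25470673 0.00545119]
```

View pics/c3.png

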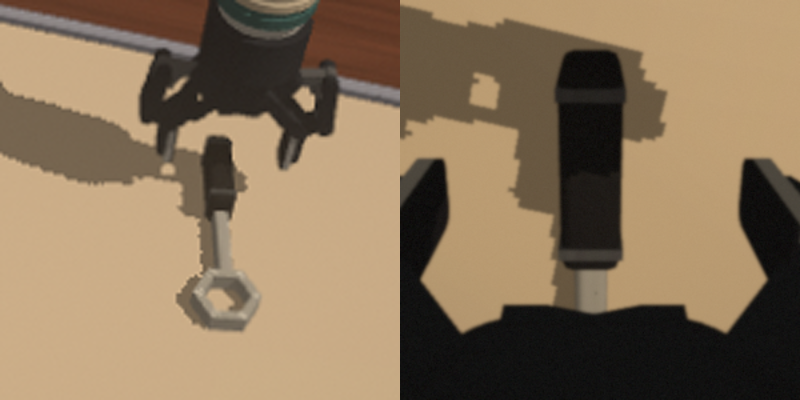

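Both images show the open fingertips at about grip-top height, straddling it centrally. I'll go 20 mm lower and close.

Request:
move_arm:
  deltas:
    - [[0,0,0.006,0,-1],[0,0,0.012,0,-1],[0,0,0.018,0,-1],[0,0,0.024,0,-1],[0,0,0.024,0,-1]]

```text
clock: 4.2
position: [0.4794, 0.2546, -0.0141]
ee_rot: [-0.001, -0.103, 0.995, -0.0]
contact_force: [-0.1, 0.1, -0.4]
width: 0.0856
gripper_force: 0.0
```

Request:
move_arm:
  deltas:
    - [[0,0,0,0,1],[0,0,0,0,1],[0,0,0,0,1],[0,0,0,0,1],[0,0,0,0,1],[0,0,0,0,1],[0,0,0,0,1]]

```text
clock: 4.9
position: [0.4803, 0.2549, -0.0128]
ee_rot: [0.0, -0.103, 0.995, 0.0]
contact_force: [-1.3, -0.1, 4.6]
width: 0.0184
gripper_force: 79.2
```

Request:
move_arm:
  deltas:
    - [[0,0,-0.03,0,1],[0,0,-0.08,0,1],[0,0,-0.14,0,1],[-0.172,-0.46,-0.1625,0.098,1],[-0.172,-0.46,-0.1625,0.098,1],[-0.172,-0.46,-0.1625,0.098,1],[-0.172,-0.46,-0.1625,0.098,1],[-0.172,-0.46,-0.1625,0.098,1],[-0.172,-0.46,-0.1625,0.098,1],[-0.172,-0.46,-0.1625,0.098,1],[-0.172,-0.46,-0.1625,0.098,1],[-0.172,-0.46,-0.1625,0.098,1]]
  squeeze: 110

```text
clock: 6.1
position: [0.693, -0.0837, 0.1149]
ee_rot: [0.001, 0.002, 1.0, -0.002]
contact_force: [0.2, 0.9, -3.6]
width: 0.0181
gripper_force: 108.4
```

Request:
move_arm:
  deltas:
    - [[0,0,0,0,1],[0,0,0,0,1],[0,0,0,0,1]]

```text
clock: 6.4
position: [0.689, -0.0756, 0.1162]
ee_rot: [-0.001, -0.001, 1.0, 0.0]
contact_force: [0.2, -0.1, -2.8]
width: 0.0177
gripper_force: 108.4
```

```bash
python3 - <<'E'
from h import *
s,im=shot('wrist','w4.png'); P,M=pose(s);print(s['clock'],P.round(4),M.round(4).tolist(),s['contact_force'],s['width'])
s,im=shot('top','t4.png')
b=cv2.imread('pics/w4.png')[0:330,100:540]; a=cv2.resize(cv2.imread('pics/t4.png')[60:220,260:420],(330,330),interpolation=cv2.INTER_CUBIC)
cv2.imwrite('pics/c4.png',np.hstack([b,a]))
E
```

```text
6.4 [ 0.689  -0.0756  0.1162] [[-1.0, -0.0025, -0.0018], [-0.0025, 1.0, 0.0009], [0.0018, 0.0009, -1.0]] [ 0.18703805 -0.12729404 -2.77056194] 0.017652570358951934
```

View pics/c4.png

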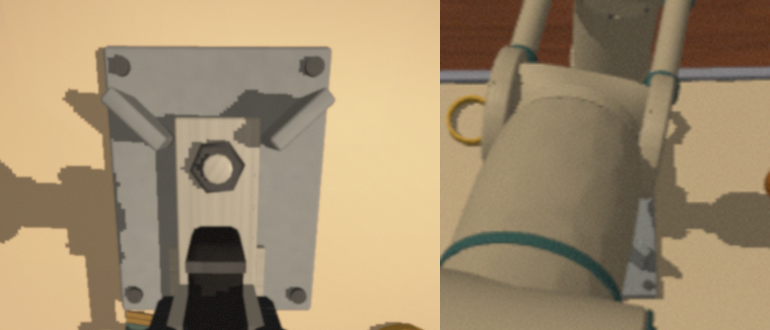

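The wrist view shows the nut at about (317,167), the cheeks on both sides of it and the base square in view. Next I'll measure the nut's centre and hex phase, and the press yaw.

```bash
cat > nut.py <<'E'
from h import *
def nut(f,s,c0,rad=45,show=None):
    im=cv2.imread('pics/'+f); hsv=cv2.cvtColor(im,cv2.COLOR_BGR2HSV)
    m=(im.max(2)<105).astype(np.uint8)
    d=np.zeros_like(m); cv2.circle(d,c0,rad,1,-1); m&=d
    m=cv2.morphologyEx(m,cv2.MORPH_OPEN,np.ones((3,3)))
    n,l,st,ce=cv2.connectedComponentsWithStats(m); i=1+np.argmax(st[1:,4])
    if show: cv2.imwrite(show,cv2.resize(np.hstack([im[c0[1]-50:c0[1]+50,c0[0]-50:c0[0]+50],cv2.merge([(l==i).astype(np.uint8)*255]*3)[c0[1]-50:c0[1]+50,c0[0]-50:c0[0]+50]]),(800,400),interpolation=cv2.INTER_CUBIC))
    k=cv2.findContours((l==i).astype(np.uint8),cv2.RETR_EXTERNAL,cv2.CHAIN_APPROX_NONE)[0][0].reshape(-1,2)
    hull=cv2.convexHull(k).reshape(-1,2).astype(float)
    q=onz('wrist',hull,.054,s)[:,:2]; poly=q.astype(np.float32)*1000; mm=cv2.moments(poly); c=np.array([mm['m10'],mm['m01']])/mm['m00']
    mk=np.zeros((800,800),np.uint8); cv2.fillPoly(mk,[np.int32((poly-c)*16+400)],1)
    ys,xs=np.where(mk); z=((xs-400)+1j*(ys-400))/16; ph=np.degrees(np.angle((z**6).sum()))/6
    print('nut',c,'area',mm['m00'],'(hex30=779) corner phase mod60',ph)
    return c,ph
E
python3 - <<'E'
from nut import *
s=manip.get_state()
nut('w4.png',s,(317,167),show='pics/n4.png')
print('base w',onz('wrist',[(206,47),(430,47),(212,170),(425,170)],.018,s).round(4)[:,:2])
print('strap',onz('wrist',[(276,118),(360,118),(278,240),(357,240)],.044,s).round(4)[:,:2])
E
```

```text
nut [638.66892617 -75.89241507] area 797.267652054783 (hex30=779) corner phase mod60 -22.451345757753202
base w [[ 0.5656 -0.1469]
 [ 0.5651 -0.0012]
 [ 0.6446 -0.1489]
 [ 0.6441  0.0024]]
strap [[ 0.6102 -0.1   ]
 [ 0.61   -0.0481]
 [ 0.6886 -0.1006]
 [ 0.6885 -0.0472]]
```

View pics/n4.png

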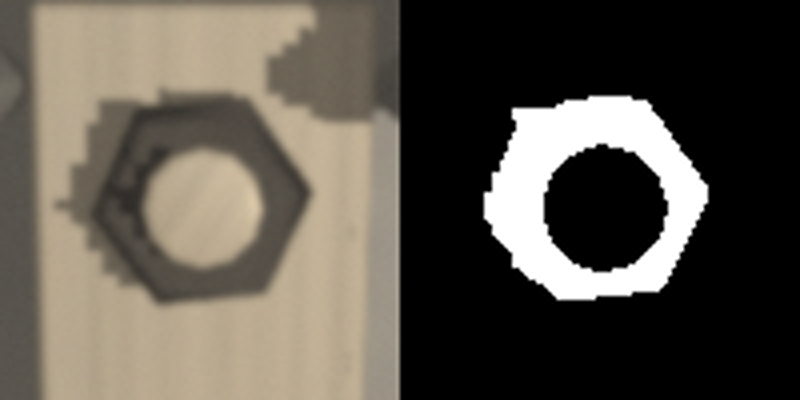

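The nut corners are clear: the hex phase is about −24.5°, so the spanner should seat at a yaw of about +5.5° (press yaw is about 0). I'll hover the ring over the nut.

Request:
move_arm:
  deltas:
    - [[0.205,-0.0135,0,-0.045,1],[0.205,-0.0135,0,-0.045,1],[0.205,-0.0135,0,-0.045,1],[0.205,-0.0135,0.03,-0.045,1],[0.205,-0.0135,0.055,-0.045,1],[0.205,-0.0135,0.055,-0.045,1],[0.205,-0.0135,0.055,-0.045,1]]

```text
clock: 7.2
position: [0.5267, -0.0878, 0.0734]
ee_rot: [0.001, -0.048, 0.999, -0.0]
contact_force: [1.1, 0.7, -3.3]
width: 0.0179
gripper_force: 108.4
```

```bash
python3 - <<'E'
from h import *
s,im=shot('top','t5.png'); P,M=pose(s);print(s['clock'],P.round(4),np.degrees(np.arctan2(-M[1,0],-M[0,0])),M[:,2].round(4),s['contact_force'],s['qpos'].round(2))
shot('scene','s5.png')
a=cv2.resize(cv2.imread('pics/t5.png')[110:230,280:400],(400,400),interpolation=cv2.INTER_CUBIC)
b=cv2.resize(cv2.imread('pics/s5.png')[210:330,200:320],(400,400),interpolation=cv2.INTER_CUBIC)
cv2.imwrite('pics/c5.png',np.hstack([a,b]))
E
```

```text
7.2 [ 0.5267 -0.0878  0.0734] 5.5130964824151905 [ 1.1e-03 -2.0e-04 -1.0e+00] [ 1.0675154   0.66366804 -3.32913692] [-0.3   0.33  1.8   0.    1.02 -1.96]
```

View pics/c5.png

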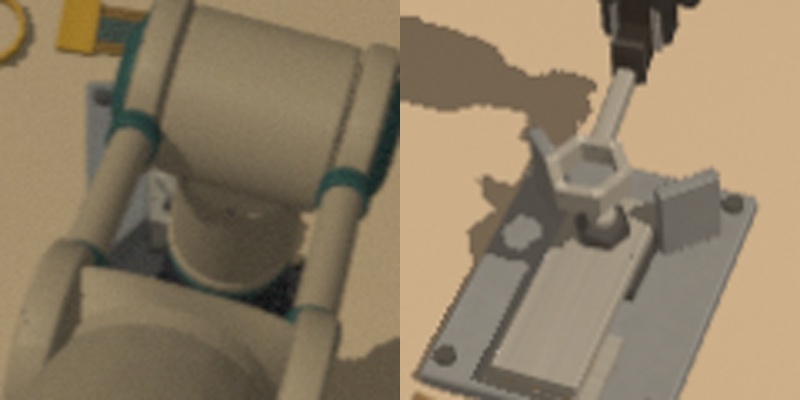

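The scene crop shows the ring hovering just above the nut, at about (590,170) in the crop, while the top view is blocked by the arm. I'll fix the grip-to-ring distance from w1 using the top rim edges only, which are free of parallax.

```bash
python3 - <<'E'
from h import *
yaw=np.radians(11.48)
s={'position':[.4999,.2497,.2077],'ee_rot':None}
M=np.array([[-0.98,-0.199,-0.002],[-0.199,.98,0],[.002,.001,-1]])
import h; h.pose=lambda s:(np.array(s['position']),M)
im=cv2.imread('pics/w1.png'); x0,y0,x1,y1=285,140,365,325; c=im[y0:y1,x0:x1]
hsv=cv2.cvtColor(c,cv2.COLOR_BGR2HSV)
for t in (60,80):
    m=((hsv[:,:,1]<t)&(c.max(2)>50)).astype(np.uint8)
    n,l,st,ce=cv2.connectedComponentsWithStats(m); i=1+np.argmax(st[1:,4]); m=(l==i)
    ys,xs=np.where(m); w=onz('wrist',np.c_[xs+x0,ys+y0],.02,s)[:,:2]
    a=np.radians(11.74); u=np.array([np.cos(a),np.sin(a)]); v=np.array([-u[1],u[0]])
    U=(w-[.4803,.2549])@u*1000; V=(w-[.4803,.2549])@v*1000
    mid=abs(V-np.median(V[U<100]))<5
    cs,hh=cv2.findContours(m.astype(np.uint8),cv2.RETR_CCOMP,cv2.CHAIN_APPROX_NONE)
    k=max([q for j,q in enumerate(cs) if hh[0][j][3]>=0],key=cv2.contourArea).reshape(-1,2)+[x0,y0]
    q=onz('wrist',k,.02,s)[:,:2]; qu=(q-[.4803,.2549])@u*1000; qv=(q-[.4803,.2549])@v*1000
    print(t,'far edge->c',np.percentile(U[mid],99.5)-22.5,'near hole->c',qu[abs(qv-np.median(qv))<6].min()+15.75,'hole far->c (bottom)',qu.max(), 'ring V',V[U>90].min(),V[U>90].max(),'hole V',qv.min(),qv.max(),'barV',np.median(V[(U<85)]))
E
```

```text
Traceback (most recent call last):
ValueError: max() iterable argument is empty
```

```bash
cat > r.py <<'E'
import h
from h import *
M=np.array([[-0.98,-0.199,-0.002],[-0.199,.98,0],[.002,.001,-1]])
h.pose=lambda s:(np.array(s['position']),M)
s={'position':[.4999,.2497,.2077]}
im=cv2.imread('pics/w1.png'); x0,y0,x1,y1=285,140,365,325; c=im[y0:y1,x0:x1]
hsv=cv2.cvtColor(c,cv2.COLOR_BGR2HSV)
a=np.radians(11.74); u=np.array([np.cos(a),np.sin(a)]); v=np.array([-u[1],u[0]])
for t in (70,78,86):
    m=((hsv[:,:,1]<t)&(c.max(2)>50)).astype(np.uint8)
    n,l,st,ce=cv2.connectedComponentsWithStats(m); m=(l==1+np.argmax(st[1:,4]))
    ys,xs=np.where(m); w=onz('wrist',np.c_[xs+x0,ys+y0],.02,s)[:,:2]-[.4803,.2549]
    U=w@u*1000; V=w@v*1000
    mid=abs(V-V[U<80].mean())<5
    cs,hh=cv2.findContours(m.astype(np.uint8),cv2.RETR_CCOMP,cv2.CHAIN_APPROX_NONE)
    k=max([q for j,q in enumerate(cs) if hh[0][j][3]>=0],key=cv2.contourArea).reshape(-1,2)+[x0,y0]
    q=onz('wrist',k,.02,s)[:,:2]-[.4803,.2549]; qu=q@u*1000; qv=q@v*1000
    print(t,'far-22.5:',U[mid].max()-22.5,'near hole+15.75:',qu[abs(qv-qv.mean())<6].min()+15.75,'ringV',V[U>90].min(),V[U>90].max(),'holeV',qv.min(),qv.max(),'barV',V[U<80].mean())
E
python3 r.py
```

```text
70 far-22.5: 114.43925636093516 near hole+15.75: 113.62976175833434 ringV -25.96252909644351 23.36783861037645 holeV -17.54484732471047 14.940515354435485 barV -1.0818410449864113
78 far-22.5: 114.43925636093516 near hole+15.75: 113.6386987405891 ringV -27.011916352532776 24.39481934557699 holeV -17.53380807380968 14.925488471701344 barV -0.9712406630777093
86 far-22.5: 115.61937172108713 near hole+15.75: 114.7472037576872 ringV -27.03060470505656 24.440173493301028 holeV -16.49703661500817 13.892546336923916 barV -1.072340556952778
```

```bash
python3 - <<'E'
import h
from h import *
M=np.array([[-1.0,-0.0025,-0.0018],[-0.0025,1.0,0.0009],[0.0018,0.0009,-1.0]])
h.pose=lambda s:(np.array(s['position']),M); s={'position':[.689,-.0756,.1162]}
c=np.array([(96,214),(140,110),(248,98),(312,194),(266,292),(160,302)])/4+[267,117]-.4
q=onz('wrist',c,.053,s)[:,:2]*1000; ce=q.mean(0);d=q-ce
print(ce,np.hypot(*d.T),np.degrees(np.arctan2(d[:,1],d[:,0]))%60)
st=onz('wrist',[(203/4+267,207/4+117)],.062,s)*1000; print('stud',st)
g=cv2.imread('pics/w4.png')[240:300,270:370].max(2)<60
for r in (0,15,30):
    x=np.where(g[r])[0]; print(270+x.min(),270+x.max())
E
```

```text
[638.70754339 -73.99353564] [16.65922067 16.84631023 16.92450421 16.66615594 16.84217745 16.73634674] [36.01964814 35.11085475 37.05141323 34.77004344 35.607838   36.18911573]
stud [[638.760114   -73.92747696  62.        ]]
291 339
288 342Traceback (most recent call last):
  File "<stdin>", line 11, in <module>
    return umr_minimum(a, axis, None, out, keepdims, initial, where)
ValueError: zero-size array to reduction operation minimum which has no identity
```

Request:
move_arm:
  deltas:
    - [[0.0021,0.003,0.015,-0.0025,1],[0.0021,0.003,0.03,-0.0025,1],[0.0021,0.003,0.036,-0.0025,1],[0.0021,0.003,0.04,-0.0025,1],[0.0021,0.003,0.043,-0.0025,1],[0.0021,0.003,0.0455,-0.0025,1],[0.0021,0.003,0.0455,-0.0025,1]]

```text
clock: 8.0
position: [0.5243, -0.0859, 0.0363]
ee_rot: [0.0, -0.05, 0.999, 0.0]
contact_force: [0.9, 0.3, -4.2]
width: 0.0181
gripper_force: 108.5
```

Request:
move_arm:
  deltas:
    - [[0,0,0.002,0,1],[0,0,0.004,0,1],[0,0,0.006,0,1],[0,0,0.006,0,1]]

```text
clock: 8.4
position: [0.524, -0.0858, 0.0314]
ee_rot: [-0.0, -0.05, 0.999, 0.0]
contact_force: [-0.4, 0.7, -3.7]
width: 0.018
gripper_force: 108.4
```

Request:
move_arm:
  deltas:
    - [[0,0,0.002,0,1],[0,0,0.004,0,1],[0,0,0.0055,0,1],[0,0,0.0055,0,1]]

```text
clock: 8.8
position: [0.5242, -0.0859, 0.0273]
ee_rot: [-0.0, -0.05, 0.999, 0.0]
contact_force: [-0.9, 0.0, -1.7]
width: 0.0178
gripper_force: 108.8
```

```bash
python3 - <<'E'
from h import *
s,im=shot('scene','s6.png'); P,M=pose(s);print(s['clock'],P.round(4),np.degrees(np.arctan2(-M[1,0],-M[0,0])),M[:,2].round(4),s['contact_force'],s['moment'])
b=cv2.resize(cv2.imread('pics/s6.png')[210:310,210:320],(660,600),interpolation=cv2.INTER_CUBIC)
cv2.imwrite('pics/c6.png',b)
E
```

```text
8.8 [ 0.5242 -0.0859  0.0273] 5.769814122775977 [-0.e+00  1.e-04 -1.e+00] [-0.94775647  0.02074408 -1.69363991] [ 0.05454018  0.14214233 -0.03194916]
```

The ring touches down at z = 0.0273, exactly the predicted seated height, with no contact on the way, so it is seated. Now the first half stroke, clockwise.

Request:
move_arm:
  deltas:
    - [[-0.0002,0.0075,0,0.025,1],[-0.0008,0.015,0,0.05,1],[-0.0018,0.0224,0,0.075,1],[-0.0031,0.0298,0,0.1,1],[-0.0049,0.0371,0,0.125,1],[-0.007,0.0443,0,0.15,1],[-0.0095,0.0514,0,0.175,1],[-0.0124,0.0584,0,0.2,1],[-0.0124,0.0584,0,0.2,1]]

```text
clock: 9.75
position: [0.5292, -0.0379, 0.0273]
ee_rot: [-0.0, 0.158, 0.987, -0.0]
contact_force: [-1.1, -0.3, -0.7]
width: 0.0179
gripper_force: 108.8
```

```bash
cat > st.py <<'E'
from h import *
s=manip.get_state(); P,M=pose(s); F=s['contact_force'];m=s['moment']
psi=np.arctan2(-M[1,0],-M[0,0]); N=np.array([.6387,-.074])
r=P[:2]-N
print(s['clock'],P.round(4),'psi',np.degrees(psi).round(2),'bearing',np.degrees(np.arctan2(-r[1],-r[0])).round(2),'r',np.hypot(*r).round(4),'F',F.round(2),'m',m.round(3),'Tz about nut',(m[2]+r[0]*F[1]-r[1]*F[0]).round(3),'toolF',(M.T@F).round(2),'w',s['width'].round(4),'q6',s['qpos'][5].round(2))
E
python3 st.py
```

```text
Traceback (most recent call last):
  File "st.py", line 5, in <module>
    print(s['clock'],P.round(4),'psi',np.degrees(psi).round(2),'bearing',np.degrees(np.arctan2(-r[1],-r[0])).round(2),'r',np.hypot(*r).round(4),'F',F.round(2),'m',m.round(3),'Tz about nut',(m[2]+r[0]*F[1]-r[1]*F[0]).round(3),'toolF',(M.T@F).round(2),'w',s['width'].round(4),'q6',s['qpos'][5].round(2))
                                                                                                                                                                                                                                                              ^^^^^^^^^^^^^^^^
AttributeError: 'float' object has no attribute 'round'
```

```bash
sed -i "s/s\['width'\].round(4)/round(s['width'],4)/" st.py; python3 st.py
```

```text
9.75 [ 0.5292 -0.0379  0.0273] psi -18.16 bearing -18.26 r 0.1153 F [-1.07 -0.34 -0.71] m [0.057 0.191 0.113] Tz about nut 0.189 toolF [ 0.91 -0.66  0.71] w 0.0179 q6 -1.46
```

The torque about the nut reads 0.19 N m, so the nut is running down as expected. I'll continue to about −42°.

Request:
move_arm:
  deltas:
    - [[-0.0002,0.0075,0,0.025,1],[-0.0008,0.015,0,0.05,1],[-0.0018,0.0224,0,0.075,1],[-0.0031,0.0298,0,0.1,1],[-0.0049,0.0371,0,0.125,1],[-0.007,0.0443,0,0.15,1],[-0.0095,0.0514,0,0.175,1],[-0.0124,0.0584,0,0.2,1],[-0.0124,0.0584,0,0.2,1]]

```text
clock: 10.65
position: [0.5534, 0.0036, 0.0273]
ee_rot: [-0.0, 0.359, 0.933, 0.0]
contact_force: [-1.6, 2.9, -0.3]
width: 0.0179
gripper_force: 109.0
```

```bash
python3 st.py
```

```text
10.65 [0.5534 0.0036 0.0273] psi -42.14 bearing -42.29 r 0.1153 F [-1.61  2.86 -0.26] m [0.371 0.1   0.213] Tz about nut 0.094 toolF [3.11 1.04 0.26] w 0.0179 q6 -0.96
```

Request:
move_arm:
  deltas:
    - [[-0.0002,-0.0063,0,-0.0208,1],[-0.0005,-0.0126,0,-0.0417,1],[-0.0005,-0.0126,0,-0.0417,1],[-0.0005,-0.0126,-0.01,-0.0417,1],[-0.0005,-0.0126,-0.02,-0.0417,1],[-0.0005,-0.0126,-0.03,-0.0417,1],[-0.0005,-0.0126,-0.03,-0.0417,1]]

```text
clock: 11.35
position: [0.5482, -0.0053, 0.0528]
ee_rot: [0.002, 0.319, 0.948, 0.0]
contact_force: [0.1, 1.1, -3.8]
width: 0.0183
gripper_force: 108.5
```

```bash
python3 st.py
```

```text
11.35 [ 0.5482 -0.0053  0.0528] psi -37.24 bearing -37.22 r 0.1136 F [ 0.05  1.13 -3.75] m [0.089 0.08  0.028] Tz about nut -0.077 toolF [0.65 0.92 3.75] w 0.0183 q6 -1.06
```

Request:
move_arm:
  deltas:
    - [[-0.0012,-0.0188,0,-0.0625,1],[-0.0049,-0.0373,0,-0.125,1],[-0.011,-0.0551,0,-0.1875,1],[-0.0193,-0.072,0,-0.25,1],[-0.0298,-0.0877,0,-0.3125,1],[-0.0422,-0.1018,0,-0.375,1],[-0.0563,-0.1142,0,-0.4375,1],[-0.072,-0.1247,0,-0.5,1],[-0.072,-0.1247,0,-0.5,1],[-0.072,-0.1247,0,-0.5,1],[-0.072,-0.1247,0,-0.5,1]]

```text
clock: 12.45
position: [0.5318, -0.1183, 0.051]
ee_rot: [-0.0, -0.197, 0.98, 0.0]
contact_force: [-0.4, 0.4, -4.2]
width: 0.0179
gripper_force: 108.5
```

```bash
python3 st.py; python3 - <<'E'
from h import *
shot('scene','s7.png')
a=cv2.resize(cv2.imread('pics/s7.png')[210:310,210:310],(400,400),interpolation=cv2.INTER_CUBIC)
b=cv2.resize(cv2.imread('pics/s6.png')[210:310,210:310],(400,400),interpolation=cv2.INTER_CUBIC)
cv2.imwrite('pics/c7.png',np.hstack([a,b]))
E
```

```text
12.45 [ 0.5318 -0.1183  0.051 ] psi 22.68 bearing 22.52 r 0.1158 F [-0.42  0.4  -4.16] m [-0.039  0.11   0.033] Tz about nut -0.029 toolF [0.23 0.53 4.16] w 0.0179 q6 -2.31
```

Request:
move_arm:
  deltas:
    - [[-0.0008,0.0002,0.006,0,1],[-0.0008,0.0002,0.011,0,1],[-0.0008,0.0002,0.015,0,1],[-0.0008,0.0002,0.018,0,1],[-0.0008,0.0002,0.0195,0,1],[-0.0008,0.0002,0.0195,0,1]]

```text
clock: 13.1
position: [0.5327, -0.1187, 0.0353]
ee_rot: [-0.0, -0.197, 0.98, 0.0]
contact_force: [-0.2, -0.9, -4.7]
width: 0.0181
gripper_force: 108.5
```

```bash
python3 st.py
```

```text
13.1 [ 0.5327 -0.1187  0.0353] psi 22.77 bearing 22.85 r 0.115 F [-0.21 -0.93 -4.7 ] m [-0.058  0.165  0.012] Tz about nut 0.102 toolF [ 0.55 -0.78  4.7 ] w 0.0181 q6 -2.31
```

It passed the nut top without contact, so I'll seat it.

Request:
move_arm:
  deltas:
    - [[0,0,0.0025,0,1],[0,0,0.005,0,1],[0,0,0.0075,0,1],[0,0,0.01,0,1],[0,0,0.0105,0,1],[0,0,0.0105,0,1]]

```text
clock: 13.7
position: [0.5327, -0.1189, 0.0273]
ee_rot: [-0.0, -0.197, 0.98, 0.0]
contact_force: [-2.9, -1.2, 0.5]
width: 0.0181
gripper_force: 109.1
```

```bash
python3 st.py
```

```text
13.7 [ 0.5327 -0.1189  0.0273] psi 22.77 bearing 22.93 r 0.1151 F [-2.91 -1.2   0.5 ] m [-0.2    0.478 -0.003] Tz about nut -0.006 toolF [ 3.15  0.02 -0.5 ] w 0.0181 q6 -2.31
```

Request:
move_arm:
  deltas:
    - [[0.0002,0.0075,0,0.025,1],[-0.0004,0.015,0,0.05,1],[-0.0014,0.0224,0,0.075,1],[-0.0027,0.0298,0,0.1,1],[-0.0045,0.0371,0,0.125,1],[-0.0066,0.0443,0,0.15,1],[-0.0091,0.0514,0,0.175,1],[-0.012,0.0584,0,0.2,1],[-0.012,0.0584,0,0.2,1]]

```text
clock: 14.6
position: [0.5234, -0.0715, 0.0273]
ee_rot: [-0.0, 0.01, 1.0, 0.0]
contact_force: [-3.8, -0.8, -2.0]
width: 0.0182
gripper_force: 108.9
```

```bash
python3 st.py
```

```text
14.6 [ 0.5234 -0.0715  0.0273] psi -1.18 bearing -1.25 r 0.1154 F [-3.81 -0.84 -1.95] m [-0.191  0.417 -0.005] Tz about nut 0.101 toolF [ 3.79 -0.92  1.96] w 0.0182 q6 -1.82
```

Request:
move_arm:
  deltas:
    - [[-0.0002,0.0075,0,0.025,1],[-0.0008,0.015,0,0.05,1],[-0.0018,0.0224,0,0.075,1],[-0.0031,0.0298,0,0.1,1],[-0.0049,0.0371,0,0.125,1],[-0.007,0.0443,0,0.15,1],[-0.0095,0.0514,0,0.175,1],[-0.0124,0.0584,0,0.2,1],[-0.0124,0.0584,0,0.2,1]]

```text
clock: 15.5
position: [0.5345, -0.0247, 0.0272]
ee_rot: [-0.0, 0.218, 0.976, 0.0]
contact_force: [-4.0, 1.5, -0.1]
width: 0.0181
gripper_force: 109.1
```

```bash
python3 st.py
```

```text
15.5 [ 0.5345 -0.0247  0.0272] psi -25.14 bearing -25.32 r 0.1153 F [-3.98  1.48 -0.09] m [0.137 0.39  0.036] Tz about nut 0.078 toolF [ 4.23 -0.35  0.09] w 0.0181 q6 -1.31
```

Request:
move_arm:
  deltas:
    - [[-0.0001,0.005,0,0.0167,1],[-0.0004,0.01,0,0.0333,1],[-0.0008,0.015,0,0.05,1],[-0.0008,0.015,0,0.05,1]]

```text
clock: 15.9
position: [0.5401, -0.0143, 0.0272]
ee_rot: [-0.0, 0.268, 0.963, 0.0]
contact_force: [-3.7, 3.7, 1.2]
width: 0.0179
gripper_force: 109.1
```

```bash
python3 st.py
```

```text
15.9 [ 0.5401 -0.0143  0.0272] psi -31.13 bearing -31.22 r 0.1153 F [-3.68  3.73  1.16] m [0.322 0.33  0.16 ] Tz about nut 0.013 toolF [ 5.08  1.29 -1.15] w 0.0179 q6 -1.18
```

Request:
move_arm:
  deltas:
    - [[-0.0001,0.0038,0,0.0125,1],[-0.0002,0.0075,0,0.025,1],[-0.0002,0.0075,0,0.025,1]]

```text
clock: 16.2
position: [0.5433, -0.0093, 0.0272]
ee_rot: [-0.0, 0.293, 0.956, 0.0]
contact_force: [-3.6, 3.8, 1.4]
width: 0.0175
gripper_force: 109.1
```

```bash
python3 st.py
```

```text
16.2 [ 0.5433 -0.0093  0.0272] psi -34.13 bearing -34.17 r 0.1153 F [-3.58  3.79  1.36] m [0.558 0.357 0.264] Tz about nut 0.134 toolF [ 5.09  1.13 -1.35] w 0.0175 q6 -1.12
```

Request:
move_arm:
  deltas:
    - [[0.0003,0.0038,0,0.0125,1],[0.0003,0.0075,0,0.025,1],[0.0003,0.0075,0,0.025,1]]

```text
clock: 16.5
position: [0.5469, -0.0044, 0.0272]
ee_rot: [-0.0, 0.318, 0.948, 0.0]
contact_force: [-4.1, 3.4, -0.6]
width: 0.0181
gripper_force: 109.0
```

```bash
python3 st.py
```

```text
16.5 [ 0.5469 -0.0044  0.0272] psi -37.14 bearing -37.17 r 0.1153 F [-4.15  3.4  -0.6 ] m [0.518 0.331 0.279] Tz about nut 0.256 toolF [5.36 0.2  0.61] w 0.0181 q6 -1.06
```

Request:
move_arm:
  deltas:
    - [[-0.0001,0.0038,0,0.0125,1],[-0.0002,0.0075,0,0.025,1],[-0.0002,0.0075,0,0.025,1]]

```text
clock: 16.8
position: [0.5507, 0.0004, 0.0272]
ee_rot: [-0.0, 0.343, 0.939, 0.0]
contact_force: [-2.8, 4.3, 0.7]
width: 0.0181
gripper_force: 109.1
```

```bash
python3 st.py
```

```text
16.8 [5.507e-01 4.000e-04 2.720e-02] psi -40.15 bearing -40.19 r 0.1152 F [-2.81  4.34  0.67] m [0.629 0.321 0.344] Tz about nut 0.171 toolF [ 4.94  1.5  -0.67] w 0.0181 q6 -1.0
```

Request:
move_arm:
  deltas:
    - [[-0.0002,-0.0063,0,-0.0208,1],[-0.0002,-0.0132,0,-0.0435,1],[-0.0002,-0.0132,0,-0.0435,1],[-0.0002,-0.0132,-0.01,-0.0435,1],[-0.0002,-0.0132,-0.02,-0.0435,1],[-0.0002,-0.0132,-0.03,-0.0435,1],[-0.0002,-0.0132,-0.03,-0.0435,1],[-0.0002,-0.0132,-0.03,-0.0435,1]]

```text
clock: 17.6
position: [0.5442, -0.0085, 0.0517]
ee_rot: [0.001, 0.301, 0.954, -0.0]
contact_force: [-0.1, -0.6, -2.8]
width: 0.0182
gripper_force: 108.6
```

```bash
python3 st.py
```

```text
17.6 [ 0.5442 -0.0085  0.0517] psi -35.02 bearing -34.75 r 0.115 F [-0.1  -0.56 -2.76] m [ 0.062  0.179 -0.034] Tz about nut 0.026 toolF [-0.23 -0.52  2.76] w 0.0182 q6 -1.1
```

Request:
move_arm:
  deltas:
    - [[-0.0012,-0.0188,0,-0.0625,1],[-0.0049,-0.0373,0,-0.125,1],[-0.011,-0.0551,0,-0.1875,1],[-0.0193,-0.072,0,-0.25,1],[-0.0298,-0.0877,0,-0.3125,1],[-0.0422,-0.1018,0,-0.375,1],[-0.0563,-0.1142,0,-0.4375,1],[-0.072,-0.1247,0,-0.5,1],[-0.072,-0.1247,0,-0.5,1],[-0.072,-0.1247,0,-0.5,1],[-0.072,-0.1247,0,-0.5,1]]

```text
clock: 18.7
position: [0.533, -0.1221, 0.0509]
ee_rot: [-0.001, -0.216, 0.976, 0.001]
contact_force: [0.1, -0.3, -3.7]
width: 0.0178
gripper_force: 108.5
```

```bash
python3 st.py
```

```text
18.7 [ 0.533  -0.1221  0.0509] psi 24.9 bearing 24.46 r 0.1161 F [ 0.08 -0.31 -3.75] m [-0.055  0.126 -0.016] Tz about nut 0.02 toolF [ 0.05 -0.32  3.75] w 0.0178 q6 -2.36
```

Request:
move_arm:
  deltas:
    - [[-0.001,-0.0011,0.006,0,1],[-0.001,-0.0011,0.011,0,1],[-0.001,-0.0011,0.015,0,1],[-0.001,-0.0011,0.018,0,1],[-0.001,-0.0011,0.0195,0,1],[-0.001,-0.0011,0.0195,0,1]]

```text
clock: 19.3
position: [0.5346, -0.1233, 0.0353]
ee_rot: [-0.0, -0.216, 0.976, 0.0]
contact_force: [0.1, 0.6, -4.1]
width: 0.0181
gripper_force: 108.5
```

```bash
python3 st.py
```

```text
19.3 [ 0.5346 -0.1233  0.0353] psi 24.99 bearing 25.33 r 0.1152 F [ 0.08  0.56 -4.1 ] m [-0.048  0.259  0.044] Tz about nut -0.01 toolF [-0.31  0.47  4.1 ] w 0.0181 q6 -2.36
```

Request:
move_arm:
  deltas:
    - [[0,0.0004,0.0025,0,1],[0,0.0004,0.005,0,1],[0,0.0004,0.0075,0,1],[0,0.0004,0.01,0,1],[0,0.0004,0.0105,0,1],[0,0.0004,0.0105,0,1]]

```text
clock: 19.9
position: [0.5345, -0.1232, 0.0273]
ee_rot: [-0.0, -0.216, 0.976, 0.0]
contact_force: [-2.2, -1.0, -1.4]
width: 0.0181
gripper_force: 109.1
```

```bash
python3 st.py
```

```text
19.9 [ 0.5345 -0.1232  0.0273] psi 25.0 bearing 25.29 r 0.1152 F [-2.22 -1.04 -1.42] m [-0.051  0.368  0.101] Tz about nut 0.1 toolF [ 2.45 -0.    1.42] w 0.0181 q6 -2.36
```

Request:
move_arm:
  deltas:
    - [[-0.0001,0.005,0,0.0167,1],[-0.0002,0.01,0,0.0333,1],[-0.0005,0.015,0,0.05,1],[-0.0005,0.015,0,0.05,1]]

```text
clock: 20.3
position: [0.5296, -0.112, 0.0273]
ee_rot: [-0.0, -0.165, 0.986, -0.0]
contact_force: [-3.9, -0.3, -0.5]
width: 0.0183
gripper_force: 108.9
```

```bash
python3 st.py
```

```text
20.3 [ 0.5296 -0.112   0.0273] psi 19.04 bearing 19.22 r 0.1155 F [-3.91 -0.31 -0.53] m [-0.139  0.44   0.156] Tz about nut 0.042 toolF [3.8  0.98 0.54] w 0.0183 q6 -2.24
```

Request:
move_arm:
  deltas:
    - [[-0.0001,0.0038,0,0.0125,1],[-0.0002,0.0075,0,0.025,1],[-0.0002,0.0075,0,0.025,1]]

```text
clock: 20.6
position: [0.5278, -0.1064, 0.0273]
ee_rot: [-0.0, -0.14, 0.99, 0.0]
contact_force: [-3.5, -0.6, -0.4]
width: 0.0178
gripper_force: 109.0
```

```bash
python3 st.py
```

```text
20.6 [ 0.5278 -0.1064  0.0273] psi 16.06 bearing 16.27 r 0.1155 F [-3.45 -0.63 -0.41] m [-0.091  0.479  0.155] Tz about nut 0.114 toolF [3.49 0.35 0.41] w 0.0178 q6 -2.18
```

Request:
move_arm:
  deltas:
    - [[-0.0001,0.0038,0,0.0125,1],[-0.0002,0.0075,0,0.025,1],[-0.0002,0.0075,0,0.025,1]]

```text
clock: 20.9
position: [0.5263, -0.1005, 0.0272]
ee_rot: [-0.0, -0.114, 0.994, 0.0]
contact_force: [-3.7, 0.5, -0.3]
width: 0.018
gripper_force: 109.0
```

```bash
python3 st.py
```

```text
20.9 [ 0.5263 -0.1005  0.0272] psi 13.06 bearing 13.28 r 0.1155 F [-3.73  0.47 -0.32] m [-0.024  0.498  0.188] Tz about nut 0.037 toolF [3.53 1.3  0.33] w 0.018 q6 -2.12
```

Request:
move_arm:
  deltas:
    - [[-0.0001,0.0038,0,0.0125,1],[-0.0002,0.0075,0,0.025,1],[-0.0002,0.0075,0,0.025,1]]

```text
clock: 21.2
position: [0.5251, -0.0946, 0.0272]
ee_rot: [-0.0, -0.088, 0.996, 0.0]
contact_force: [-4.4, -0.4, 0.3]
width: 0.0179
gripper_force: 109.1
```

```bash
python3 st.py
```

```text
21.2 [ 0.5251 -0.0946  0.0272] psi 10.07 bearing 10.28 r 0.1154 F [-4.44 -0.36  0.29] m [0.035 0.56  0.176] Tz about nut 0.126 toolF [ 4.43  0.42 -0.28] w 0.0179 q6 -2.06
```

Request:
move_arm:
  deltas:
    - [[-0.0001,0.0025,0,0.0083,1],[-0.0001,0.005,0,0.0167,1],[-0.0001,0.005,0,0.0167,1]]

```text
clock: 21.5
position: [0.5245, -0.0905, 0.0272]
ee_rot: [-0.0, -0.07, 0.998, 0.0]
contact_force: [-5.3, 0.3, 0.4]
width: 0.0178
gripper_force: 109.2
```

```bash
python3 st.py
```

```text
21.5 [ 0.5245 -0.0905  0.0272] psi 7.98 bearing 8.22 r 0.1154 F [-5.27  0.31  0.37] m [-0.077  0.692  0.254] Tz about nut 0.131 toolF [ 5.18  1.04 -0.36] w 0.0178 q6 -2.01
```

Request:
move_arm:
  deltas:
    - [[0.0002,0.0025,0,0.0083,1],[0.0002,0.005,0,0.0167,1],[0.0002,0.005,0,0.0167,1]]

```text
clock: 21.8
position: [0.524, -0.0865, 0.0271]
ee_rot: [-0.0, -0.052, 0.999, 0.0]
contact_force: [-4.9, -0.2, 0.6]
width: 0.0178
gripper_force: 109.1
```

```bash
python3 st.py
```

```text
21.8 [ 0.524  -0.0865  0.0271] psi 5.97 bearing 6.22 r 0.1154 F [-4.95 -0.23  0.65] m [-0.004  0.613  0.2  ] Tz about nut 0.165 toolF [ 4.94  0.28 -0.65] w 0.0178 q6 -1.97
```

Request:
move_arm:
  deltas:
    - [[-0.0001,0.0025,0,0.0083,1],[-0.0001,0.005,0,0.0167,1],[-0.0001,0.005,0,0.0167,1]]

```text
clock: 22.1
position: [0.5237, -0.0825, 0.0271]
ee_rot: [-0.0, -0.035, 0.999, 0.0]
contact_force: [-6.0, 0.3, 0.4]
width: 0.0181
gripper_force: 109.2
```

```bash
python3 st.py
```

```text
22.1 [ 0.5237 -0.0825  0.0271] psi 3.98 bearing 4.23 r 0.1153 F [-6.01  0.29  0.42] m [0.062 0.664 0.231] Tz about nut 0.147 toolF [ 5.98  0.7  -0.42] w 0.0181 q6 -1.93
```

Request:
move_arm:
  deltas:
    - [[-0.0001,0.0025,0,0.0083,1],[-0.0001,0.005,0,0.0167,1],[-0.0001,0.005,0,0.0167,1]]

```text
clock: 22.4
position: [0.5234, -0.0785, 0.0271]
ee_rot: [-0.0, -0.017, 1.0, 0.0]
contact_force: [-5.0, 0.8, 0.8]
width: 0.018
gripper_force: 109.2
```

```bash
python3 st.py
```

```text
22.4 [ 0.5234 -0.0785  0.0271] psi 1.98 bearing 2.22 r 0.1153 F [-5.    0.8   0.84] m [0.048 0.656 0.267] Tz about nut 0.153 toolF [ 4.97  0.97 -0.83] w 0.018 q6 -1.89
```

Request:
move_arm:
  deltas:
    - [[0.0003,0.0025,0,0.0083,1],[0.0003,0.005,0,0.0167,1],[0.0003,0.005,0,0.0167,1]]

```text
clock: 22.7
position: [0.5233, -0.0744, 0.0271]
ee_rot: [0.0, 0.0, 1.0, 0.0]
contact_force: [-4.1, 1.6, 0.6]
width: 0.0181
gripper_force: 109.1
```

```bash
python3 st.py
```

```text
22.7 [ 0.5233 -0.0744  0.0271] psi -0.05 bearing 0.2 r 0.1154 F [-4.11  1.62  0.6 ] m [0.153 0.502 0.305] Tz about nut 0.117 toolF [ 4.11  1.61 -0.6 ] w 0.0181 q6 -1.84
```

Request:
move_arm:
  deltas:
    - [[0.0001,0.0025,0,0.0083,1],[0.0001,0.005,0,0.0167,1],[0.0001,0.005,0,0.0167,1]]

```text
clock: 23.0
position: [0.5234, -0.0704, 0.0272]
ee_rot: [0.0, 0.018, 1.0, 0.0]
contact_force: [-3.2, 1.7, -0.1]
width: 0.0179
gripper_force: 109.0
```

```bash
python3 st.py
```

```text
23.0 [ 0.5234 -0.0704  0.0272] psi -2.06 bearing -1.79 r 0.1153 F [-3.23  1.73 -0.05] m [0.288 0.461 0.397] Tz about nut 0.209 toolF [3.29 1.61 0.05] w 0.0179 q6 -1.8
```

Request:
move_arm:
  deltas:
    - [[0,0.0025,0,0.0083,1],[0,0.005,0,0.0167,1],[0,0.005,0,0.0167,1]]

```text
clock: 23.3
position: [0.5236, -0.0665, 0.0272]
ee_rot: [0.0, 0.036, 0.999, 0.0]
contact_force: [-2.8, 3.0, -0.0]
width: 0.0177
gripper_force: 109.0
```

```bash
python3 st.py
```

```text
23.3 [ 0.5236 -0.0665  0.0272] psi -4.07 bearing -3.75 r 0.1153 F [-2.84  3.03 -0.02] m [0.385 0.351 0.432] Tz about nut 0.105 toolF [3.04 2.82 0.02] w 0.0177 q6 -1.76
```

Request:
move_arm:
  deltas:
    - [[0,0.0027,0,0.0083,1],[0,0.0055,0,0.0167,1],[0,0.0055,0,0.0167,1]]

```text
clock: 23.6
position: [0.524, -0.0623, 0.0272]
ee_rot: [0.0, 0.053, 0.999, 0.0]
contact_force: [-3.1, 1.4, -1.0]
width: 0.018
gripper_force: 108.9
```

```bash
python3 st.py
```

```text
23.6 [ 0.524  -0.0623  0.0272] psi -6.08 bearing -5.84 r 0.1153 F [-3.1   1.43 -1.05] m [0.291 0.339 0.303] Tz about nut 0.176 toolF [3.23 1.09 1.05] w 0.018 q6 -1.72
```

Request:
move_arm:
  deltas:
    - [[0,0.0027,0,0.0083,1],[0,0.0053,0,0.0167,1],[0,0.0053,0,0.0167,1]]

```text
clock: 23.9
position: [0.5245, -0.0583, 0.0272]
ee_rot: [0.0, 0.07, 0.998, -0.0]
contact_force: [-2.3, 0.3, -1.7]
width: 0.0176
gripper_force: 108.9
```

```bash
python3 st.py
```

```text
23.9 [ 0.5245 -0.0583  0.0272] psi -8.07 bearing -7.85 r 0.1153 F [-2.25  0.32 -1.73] m [0.093 0.32  0.369] Tz about nut 0.368 toolF [2.27 0.   1.73] w 0.0176 q6 -1.67
```

Request:
move_arm:
  deltas:
    - [[0,0.0013,0,0.0042,1],[0,0.0026,0,0.0083,1],[0,0.0026,0,0.0083,1]]

```text
clock: 24.2
position: [0.5247, -0.0563, 0.0272]
ee_rot: [0.0, 0.079, 0.997, -0.0]
contact_force: [-1.6, -0.4, -1.5]
width: 0.0177
gripper_force: 108.9
```

```bash
python3 st.py
```

```text
24.2 [ 0.5247 -0.0563  0.0272] psi -9.05 bearing -8.82 r 0.1153 F [-1.59 -0.4  -1.45] m [-0.009  0.27   0.315] Tz about nut 0.389 toolF [ 1.51 -0.64  1.45] w 0.0177 q6 -1.65
```

Request:
move_arm:
  deltas:
    - [[0,0.0013,0,0.0042,1],[0,0.0026,0,0.0083,1],[0,0.0026,0,0.0083,1]]

```text
clock: 24.5
position: [0.5251, -0.0543, 0.0272]
ee_rot: [0.0, 0.088, 0.996, -0.0]
contact_force: [-0.7, -0.7, -2.0]
width: 0.018
gripper_force: 108.9
```

```bash
python3 st.py
```

```text
24.5 [ 0.5251 -0.0543  0.0272] psi -10.05 bearing -9.83 r 0.1153 F [-0.72 -0.67 -1.96] m [-0.159  0.194  0.357] Tz about nut 0.447 toolF [ 0.6  -0.78  1.96] w 0.018 q6 -1.63
```

Request:
move_arm:
  deltas:
    - [[0,0.0013,0,0.0042,1],[0,0.0026,0,0.0083,1],[0,0.0026,0,0.0083,1]]

```text
clock: 24.8
position: [0.5255, -0.0523, 0.0273]
ee_rot: [0.0, 0.096, 0.995, -0.0]
contact_force: [-1.7, -3.3, -2.6]
width: 0.0179
gripper_force: 108.9
```

```bash
python3 st.py
```

```text
24.8 [ 0.5255 -0.0523  0.0273] psi -11.04 bearing -10.85 r 0.1153 F [-1.69 -3.32 -2.6 ] m [-0.364  0.113  0.354] Tz about nut 0.766 toolF [ 1.03 -3.58  2.6 ] w 0.0179 q6 -1.61
```

Request:
move_arm:
  deltas:
    - [[0,0.0013,0,0.0042,1],[0,0.0026,0,0.0083,1],[0,0.0026,0,0.0083,1]]

```text
clock: 25.1
position: [0.5258, -0.0503, 0.0272]
ee_rot: [0.0, 0.105, 0.994, -0.0]
contact_force: [-0.6, -3.7, -1.6]
width: 0.0178
gripper_force: 108.8
```

```bash
python3 st.py
```

```text
25.1 [ 0.5258 -0.0503  0.0272] psi -12.04 bearing -11.87 r 0.1153 F [-0.61 -3.68 -1.6 ] m [-0.507  0.099  0.305] Tz about nut 0.735 toolF [-0.17 -3.73  1.6 ] w 0.0178 q6 -1.59
```

Request:
move_arm:
  deltas:
    - [[0,0.0016,0,0.005,1],[0,0.0016,0,0.005,1],[0,0.0016,0,0.005,1]]

```text
clock: 25.4
position: [0.5261, -0.049, 0.0272]
ee_rot: [0.0, 0.11, 0.994, -0.0]
contact_force: [0.1, -4.0, -1.8]
width: 0.0179
gripper_force: 108.8
```

```bash
python3 st.py
```

```text
25.4 [ 0.5261 -0.049   0.0272] psi -12.63 bearing -12.51 r 0.1153 F [ 0.06 -4.01 -1.8 ] m [-0.611  0.076  0.277] Tz about nut 0.727 toolF [-0.93 -3.9   1.8 ] w 0.0179 q6 -1.57
```

Request:
move_arm:
  deltas:
    - [[0,0,0,0,1]]

```text
clock: 25.5
position: [0.5261, -0.049, 0.0273]
ee_rot: [0.0, 0.11, 0.994, -0.0]
contact_force: [-0.4, -3.6, -0.9]
width: 0.0176
gripper_force: 108.8
```

```bash
python3 st.py
```

```text
25.5 [ 0.5261 -0.049   0.0273] psi -12.64 bearing -12.51 r 0.1153 F [-0.37 -3.62 -0.87] m [-0.739  0.015  0.284] Tz about nut 0.701 toolF [-0.43 -3.62  0.87] w 0.0176 q6 -1.57
```

Request:
move_arm:
  deltas:
    - [[0,0.0014,0,0.0042,1],[0,0.0027,0,0.0083,1],[0,0.0027,0,0.0083,1]]

```text
clock: 25.8
position: [0.5266, -0.0469, 0.0273]
ee_rot: [0.0, 0.119, 0.993, -0.0]
contact_force: [-1.2, -4.7, -2.0]
width: 0.0179
gripper_force: 108.8
```

```bash
python3 st.py
```

```text
25.8 [ 0.5266 -0.0469  0.0273] psi -13.64 bearing -13.57 r 0.1153 F [-1.15 -4.67 -1.96] m [-0.909  0.054  0.267] Tz about nut 0.822 toolF [ 0.02 -4.81  1.97] w 0.0179 q6 -1.55
```

Snug at about 0.8 N m with the torque rising against the stop. Now I'll back off into the free play and lift clear.

Request:
move_arm:
  deltas:
    - [[0,0,0,0,1],[-0.0003,-0.0092,0,-0.0306,1],[-0.0012,-0.0184,0,-0.0611,1],[-0.0026,-0.0275,0,-0.0917,1],[-0.0026,-0.0275,0,-0.0917,1]]

```text
clock: 26.3
position: [0.5233, -0.0681, 0.0272]
ee_rot: [0.0, 0.025, 1.0, 0.001]
contact_force: [0.4, -0.9, -1.7]
width: 0.0179
gripper_force: 108.9
```

```bash
python3 st.py
```

```text
26.3 [ 0.5233 -0.0681  0.0272] psi -2.81 bearing -2.94 r 0.1155 F [ 0.4  -0.88 -1.73] m [-0.14  -0.116 -0.146] Tz about nut -0.048 toolF [-0.44 -0.86  1.73] w 0.0179 q6 -1.79
```

Request:
move_arm:
  deltas:
    - [[0,0,-0.005,0,1],[0,0,-0.015,0,1],[0,0,-0.03,0,1],[0,0,-0.06,0,1],[0,0,-0.09,0,1],[0,0,-0.09,0,1],[0,0,-0.09,0,1]]

```text
clock: 27.0
position: [0.5229, -0.068, 0.0996]
ee_rot: [0.0, 0.023, 1.0, 0.0]
contact_force: [0.0, -0.7, -5.0]
width: 0.0183
gripper_force: 108.7
```

```bash
python3 st.py
```

```text
27.0 [ 0.5229 -0.068   0.0996] psi -2.61 bearing -2.96 r 0.116 F [ 0.01 -0.67 -4.98] m [ 0.004  0.122 -0.014] Tz about nut 0.063 toolF [-0.04 -0.67  4.98] w 0.0183 q6 -1.79
```

Request:
move_arm:
  deltas:
    - [[0.0718,0.3946,0,-0.12,1],[0.0718,0.3946,0,-0.12,1],[0.0718,0.3946,0,-0.12,1],[0.0718,0.3946,0,-0.12,1],[0.0718,0.3946,0,-0.12,1],[0.0718,0.3946,0,-0.12,1],[0.0718,0.3946,0,-0.12,1],[0.0718,0.3946,0.04,-0.12,1],[0.0718,0.3946,0.08,-0.12,1],[0.0718,0.3946,0.1,-0.12,1],[0.0718,0.3946,0.1,-0.12,1]]

```text
clock: 28.1
position: [0.476, 0.2483, 0.0153]
ee_rot: [-0.005, -0.103, 0.995, -0.001]
contact_force: [-0.8, 0.1, -3.5]
width: 0.0179
gripper_force: 109.1
```

```bash
python3 st.py
```

```text
28.1 [0.476  0.2483 0.0153] psi 11.79 bearing -63.22 r 0.3611 F [-0.79  0.1  -3.53] m [0.012 0.122 0.049] Tz about nut 0.29 toolF [0.72 0.26 3.54] w 0.0179 q6 -1.43
```

Request:
move_arm:
  deltas:
    - [[0,0,0.01,0,1],[0,0,0.02,0,1],[0,0,0.03,0,1],[0,0,0.035,0,1],[0,0,0.038,0,1],[0,0,0.04,0,1],[0,0,0.04,0,1]]

```text
clock: 28.8
position: [0.4805, 0.2495, -0.0125]
ee_rot: [0.0, -0.103, 0.995, 0.0]
contact_force: [-0.7, -0.3, -3.4]
width: 0.0179
gripper_force: 109.5
```

```bash
python3 st.py
```

```text
28.8 [ 0.4805  0.2495 -0.0125] psi 11.77 bearing -63.94 r 0.3602 F [-0.68 -0.28 -3.42] m [-0.063  0.12  -0.038] Tz about nut 0.227 toolF [ 0.73 -0.13  3.42] w 0.0179 q6 -1.43
```

Nearly touching. I'll go down 0.6 mm more, release, and rise.

Request:
move_arm:
  deltas:
    - [[0,0,0.0008,0,1],[0,0,0.0008,0,1],[0,0,0.0008,0,-1],[0,0,0.0008,0,-1],[0,0,0.0008,0,-1],[0,0,0.0008,0,-1],[0,0,0.0008,0,-1],[0,0,0.0008,0,-1],[0,0,0.0008,0,-1]]

```text
clock: 29.7
position: [0.4802, 0.2495, -0.0135]
ee_rot: [0.0, -0.103, 0.995, 0.0]
contact_force: [0.2, 0.0, -0.5]
width: 0.0853
gripper_force: 0.0
```

Request:
move_arm:
  deltas:
    - [[0,0,-0.02,0,-1],[0,0,-0.06,0,-1],[0,0,-0.12,0,-1],[0,0,-0.18,0,-1],[0,0,-0.24,0,-1],[0,0,-0.28,0,-1],[0,0,-0.28,0,-1],[0,0,-0.28,0,-1]]

```text
clock: 30.5
position: [0.4802, 0.2495, 0.211]
ee_rot: [0.001, -0.103, 0.995, 0.0]
contact_force: [0.9, -0.6, 0.2]
width: 0.0855
gripper_force: 0.0
```

```bash
python3 st.py; python3 - <<'E'
from h import *
s,_=shot('wrist','w9.png'); shot('scene','s9.png')
a=cv2.resize(cv2.imread('pics/s9.png')[200:330,190:460],(640,308)); b=cv2.resize(cv2.imread('pics/w9.png'),(380,285)) 
o=np.zeros((593,640,3),np.uint8); o[:308]=a; o[308:,:380]=b; cv2.imwrite('pics/c9.png',o)
E
```

```text
30.5 [0.4802 0.2495 0.211 ] psi 11.78 bearing -63.9 r 0.3602 F [ 0.95 -0.64  0.17] m [-0.006  0.004  0.015] Tz about nut -0.191 toolF [-0.8  -0.82 -0.17] w 0.0855 q6 -1.43
```

View pics/c9.png

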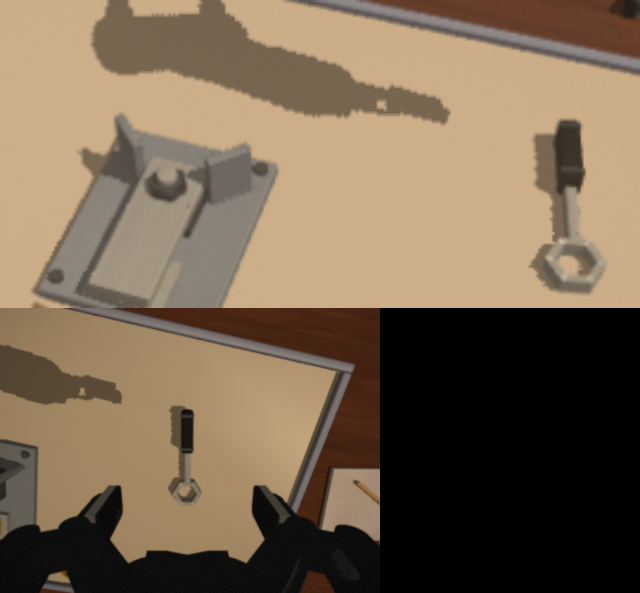

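The last view shows the spanner lying flat on the mat, with its ring at about (573,263) in the upper pane. It is far from the press, and the gripper is clear. Handing in.

```bash
python3 -c "
from rig import manip
print(manip.sign_off())"
```

```text
the job is handed in; nothing more can be done
None
```

I ran the nut down in three strokes until it met what felt like its stop, at about 0.8 N m (read from the wrist force; I didn't check the nut's angle by camera), then laid the spanner flat on the mat about 0.35 m from the press and handed the job in at 30.5 s; no verdict came back.

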